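Set the paper cutter's sliding stop to the red mark

ROBOT

A 6-joint arm with a two-finger parallel gripper is mounted at the origin on the work surface. World frame = base frame: x ahead of the robot, y to its left, z up, the work surface at z = 0. Lengths are in m, angles in degrees, forces in N, time in s.
With the tool pointing down it reaches from about 0.35 to 0.875 m from the base axis. Payload 4.2 kg.
Tool frame: the origin (TCP) lies midway between the tips of the shut fingers; the grasp point (between the pads) lies 19 mm behind it; z points along the fingers, y is the line along which they close (so a half turn about z gives the same grasp; the last joint's range is limited). The gripper opens to 87 mm and grips with 3 to 60 N. Pads are 19 mm wide; open, the fingers measure 117 mm over their backs; the gripper's body (75 mm by 190 mm) begins 51 mm behind the grasp point.
Start: joints at [90.619, 22.042, 0.453, 0, -68.411, -14.817], TCP at [0.153, 0.606, 0.223] pointing down, gripper open.
Joint ranges: [-179.83, 179.83], [-69.29, 118.12], [-61.27, 80.66], [-181.25, 117.63], [-171.15, -9.14], [-177.46, 177.46]. Speed limits (degrees/s): [159.86, 159.86, 180, 180, 180, 180].

INTERFACE

Orientations are given as a 3x3 rotation matrix whose columns are the frame's x, y, z axes.
In Python, from station import r, cams gives the robot as it stands.
- The arm moves only by the tool play_rows, never from a script. Its argument "commands" is text: rows parted by semicolons, each of 6 numbers parted by spaces: the shift along the world's x, y, z normalised to -1 to 1, where 1 is 30 mm, then the turn, a rotation vector about the world's x, y, z normalised to -1 to 1, where 1 is 0.15 rad. A call has 1 to 20 rows; each row shifts and turns the commanded pose from where the row before left it; what a row does not reach is not made up. A row lasts 1/10 s, in which the tool goes at most 50 mm and 8.59 degrees, less where a joint would pass 70% of its speed; a pose out of reach is approached as far as the arm can. A call with a number of a shift or a turn outside -1 to 1 is refused whole. A call with a gripper value outside its range is refused whole. "grip" is the finger opening in mm, from 0 to 87, set as the call begins (left out, the last holds). The fingers move at their own pace and stop on an object; the grip force is fixed at half the most. Time passes only in rows, so rows that do not move let the fingers close. It gives the time, the measured TCP pose, the force, the opening and the grip force at its end, in the units of the state.
- r.sense(): the state, without advancing time (a new reading comes with each control period).
- cams.capture(name): name is "side" or "top"; returns (picture, depth): 384x512x3 uint8, blue, green, red; 384x512 float32, m along the optical axis (not along the pixel's ray), 0 where there is no reading.
- cams.camera_info(name): a dict with "mtx" (3x3 intrinsics, pixels), "R" (3x3) and "t" (3): a world point X has camera coordinates R X + t. Camera axes: x right, y down, z forward; pixel columns grow to the right and rows downward; lengths in m; the calibration is good to about 2 mm. A picture is of the moment at which its call begins. camera_info takes no time and is no camera call.
- r.finish_job(): hands the job in; it is judged then, once.
The state is a dict: "time_s": time; "joints": joint angles; "joint_velocities": joint speeds; "effort": joint torques, N m; "tcp_pos": TCP position; "ee_rot": TCP orientation; "wrist_force": force on the tool from outside, world axes, zero at the start; "moment": the same for the moment, N m; "gripper_width": opening from 0.0 (shut) to 1.0 (fully open); "gripper_force": force on a finger pad.
Only numpy, scipy, OpenCV 4.12 (cv2) and the standard library are available. Lean on these libraries where they do the work, as an engineer would, in place of code of your own. Each camera call takes 0.05 s, during which the arm holds its last target. There are 200 camera calls.

TASK

Get the paper cutter ready for the next batch of cards: press down the yellow pad in the middle of the blue slider to free it, keep it pressed and push the slider along its rail until it rests against the red striped stop, then let the pad spring up so that the slider is clamped there. Leave the tape roll, the pencil and the glue stick on the cutter where they are.

Things in the scene. Friction and masses are not known exactly. Their poses are not given: they have to be found in the camera images.
- cutter: paper cutter, fixed: grey gridded board 320 (x) x 480 (y) x 18 mm. Origin: centre of its underside, on the table; x points away from the robot at yaw 0 (turned up to 0.35 rad either way). An aluminium rail, 24 mm wide, top 30 mm above the table, runs along y at board x = +60 mm. A shut steel blade arm, up to 48 mm high, lies at board y = +226 mm with a black handle towards the robot
- slider_mid (a point): centre of the blue slider at the height of its unpressed pad (48 mm above the table); it does not sink with the pad. Slider: 84 mm along the rail, 50 mm wide, captive on it. At each end a cheek 18 mm long, top 60 mm above the table. Between them a gap 48 mm long, open across the rail, its floor the yellow pad: a fingertip on the pad can push on the cheek ahead, 12 mm higher
- slider (a joint): position of the slider along the rail in m, 0 near the middle, growing along the cutter's +y. With the pad up it is clamped and holds against about 25 to 35 N; with the pad pressed it slides with about 2 N. A steel fence, 8 mm thick, reaches from the slider's middle 134 mm to the robot side, low over the board, top 34 mm above the table
- pad_top (a point): centre of the top of the yellow ribbed release pad in the middle of the slider, 48 mm across the rail x 45 mm along it; 48 mm above the table when up; this point sinks with the pad
- pad (a joint): how far the release pad is pressed down, in m: 0 up (slider clamped; within 0.5 mm), 0.006 fully down. A spring pushes it up: it begins to yield at about 8 N, frees the slider about 1.5 mm down, and takes about 11 N fully down; released, it springs up and clamps the slider again
- stop_red_mid (a point): middle of the red stop block (two white stripes and a dark screw on top), fixed on the rail, 48 mm above the table. Block: 24 mm along the rail, 44 mm wide, top 59 mm above the table, its screw 10 mm higher. It stands on either side of the slider, along the cutter's y. With the slider touching it, this point and slider_mid are 54 mm apart
- stop_grey_mid (a point): middle of the plain grey stop block of the same shape on the other side of the slider: the wrong one
- tape_mid (a point): roll of brown packing tape lying flat on the cutter's board, 84 mm across, 45 mm high; loose, to be left alone; the point is half-way up at its middle
- pencil_mid (a point): orange pencil lying on the cutter's board near its robot-side edge, 7.5 mm thick, 170 mm long; loose, to be left alone; the point is half-way up at its middle
- glue_mid (a point): white glue stick with a green cap standing on the cutter's board beyond the rail, 29 mm across, 70 mm high; loose, to be left alone; the point is half-way up at its middle

How it is judged:
By the outcome, as a careful person would: the job done as asked, in the order asked, and still so for the second after the job is handed in, with the robot touching nothing.
It also fails if it takes over 40 s, if anything falls off the work surface, if the arm or the gripper's body presses on something with over 40 N, if the wrist force passes 120 N, or if a joint passes its speed limit or range.

## Working session

There is one attempt and no reset: what is moved stays moved. The work goes in short steps, Python scripts to look and compute and a tool call to move; the robot and the scene stay as the last step left them, time stands still between calls to the robot, and variables do not carry over. Pictures are saved under pics/ and viewed, at most 10 in all, crops included, and the job is handed in when it is done.

Besides the shell and the picture viewer there is one more tool, called after ">>>" as name(argument=value, ...) on one line, values as JSON. play_rows: Moves the arm, as the interface text tells. Scaled input: -1 to 1 covers 30 mm each way for a shift and 0.15 rad each way for a turn. Its arguments: {"type":"object","properties":{"commands":{"type":"string"},"grip":{"type":"number"}},"required":["commands"]}

```bash
mkdir -p pics; python3 - <<'E'
from station import r,cams
import cv2,numpy as np
for n in("top","side"):
    p,d=cams.capture(n); cv2.imwrite(f"pics/{n}0.png",p); np.savez(f"{n}0.npz",p=p,d=d)
    print(n,cams.camera_info(n))
s=r.sense();print(s)
E
```

```text
top {'mtx': array([[498.6302586 ,   0.        , 264.2201336 ],
       [  0.        , 498.6302586 , 188.66454668],
       [  0.        ,   0.        ,   1.        ]]), 'R': array([[-2.09881218e-03, -9.99997577e-01,  6.63650517e-04],
       [-9.87880144e-01,  1.97037703e-03, -1.55206115e-01],
       [ 1.55204432e-01, -9.81355653e-04, -9.87881886e-01]]), 't': array([7.54443682e-04, 5.36240138e-01, 7.64075488e-01])}
side {'mtx': array([[409.8567401 ,   0.        , 257.6654451 ],
       [  0.        , 409.8567401 , 198.55887845],
       [  0.        ,   0.        ,   1.        ]]), 'R': array([[-0.81846775, -0.57439977, -0.0132453 ],
       [-0.37652881,  0.55364723, -0.74276564],
       [ 0.43397764, -0.60294249, -0.66942047]]), 't': array([0.43632528, 0.25308822, 0.60959693])}
{'time_s': 0.1, 'joints': array([ 9.06167003e+01,  2.20850332e+01,  3.87458875e-01, -2.59649129e-02,
       -6.84115855e+01, -1.48178171e+01]), 'joint_velocities': array([-0.05764449, -0.02303878,  0.14074365,  0.08744663,  0.0425687 ,
        0.02050544]), 'effort': array([ 2.46140473e-06, -3.91687310e+01,  1.87936038e+01,  4.23176318e+00,
        1.34958036e-02, -7.21601509e-05]), 'tcp_pos': array([0.15316386, 0.60538005, 0.22158023]), 'ee_rot': array([[ 9.69399567e-01, -2.45487921e-01, -4.00853385e-04],
       [-2.45488235e-01, -9.69397689e-01, -1.90958688e-03],
       [ 8.01941680e-05,  1.94955749e-03, -9.99998096e-01]]), 'wrist_force': array([-0.08629589,  0.20441252,  0.3212865 ]), 'moment': array([-2.64790416e-05, -8.66837693e-03, -9.33459631e-03]), 'gripper_force': 0.0, 'gripper_width': 1.0028532064573683}
```

View pics/top0.png

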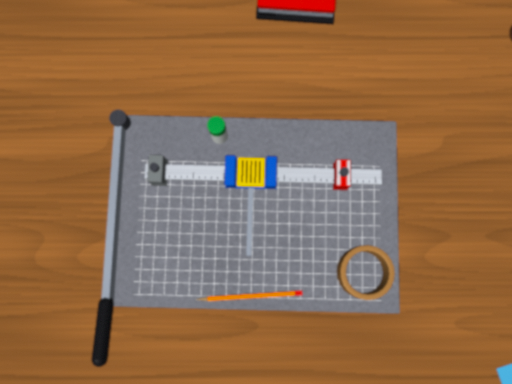

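View pics/side0.png

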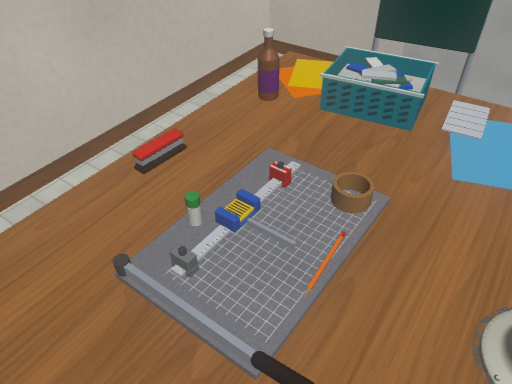

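The top view shows the slider at (251,172), the red stop at (342,174) on its right (world -y), the grey stop at (157,169), the glue at (217,127), the tape at (366,272) and the pencil near (255,296). The side view agrees with this.

```bash
cat > h.py <<'E'
import cv2,numpy as np
from station import r,cams
def mask(p,lo,hi,roi):
    m=cv2.inRange(cv2.cvtColor(p,cv2.COLOR_BGR2HSV),lo,hi); k=np.zeros_like(m); a,b,c,d=roi; k[b:d,a:c]=m[b:d,a:c]; return k
def rect(m):
    c=max(cv2.findContours(m,0,2)[0],key=cv2.contourArea); return cv2.minAreaRect(c)
def ray(n,uv,z):
    i=cams.camera_info(n);R,t=i["R"],i["t"]; o=-R.T@t; v=R.T@np.linalg.inv(i["mtx"])@[*uv,1]
    return o+v*(z-o[2])/v[2]
def dep(n,d,uv):
    i=cams.camera_info(n); u,v=np.round(uv).astype(int); z=np.median(d[v-1:v+2,u-1:u+2])
    return i["R"].T@(np.linalg.inv(i["mtx"])@[*uv,1]*z-i["t"])
E
python3 - <<'E'
from h import *
np.set_printoptions(precision=4,suppress=True)
for n,rois in(("top",[(215,140,290,200),(215,140,290,200),(325,150,360,195)]),("side",[(205,180,270,235),(205,180,270,235),(260,150,300,190)])):
    f=np.load(n+"0.npz");p,d=f["p"],f["d"]
    for nm,lo,hi,roi,z in(("pad",(22,120,90),(35,255,255),rois[0],.048),("blue",(105,120,40),(130,255,255),rois[1],.060),):
        m=mask(p,lo,hi,roi);m=cv2.morphologyEx(m,cv2.MORPH_CLOSE,np.ones((7,7)));q=rect(m)
        print(n,nm,q,ray(n,q[0],z),dep(n,d,q[0]))
        if nm=="blue":
            print(np.array([ray(n,c,z)[:2] for c in cv2.boxPoints(q)]).ravel())
    m=mask(p,(0,120,60),(8,255,255),rois[2])|mask(p,(172,120,60),(180,255,255),rois[2]);m=cv2.morphologyEx(m,cv2.MORPH_CLOSE,np.ones((11,11)));q=rect(m)
    print(n,"red",q,ray(n,q[0],.059),dep(n,d,q[0]))
f=np.load("top0.npz");p=f["p"]
# rail: bright strip centres
g=p.min(2)
for u in(175,190,205,300,315,330,365):
    c=g[150:195,u].astype(int);v=np.where(c>170)[0]+150
    print(u,v.min(),v.max(),ray("top",(u,np.median(v)),.030))
print("tape",ray("top",(366,272),.063),"glue",ray("top",(216,125),.088))
E
```

```text
top pad ((250.5, 171.5), (29.0, 27.0), 90.0) [0.5633 0.0217 0.048 ] [0.5635 0.0218 0.047 ]
top blue ((229.60467529296875, 171.12228393554688), (32.641815185546875, 12.715497970581055), 86.3086166381836) [0.5617 0.0546 0.06  ] [0.5618 0.0546 0.0597]
[0.5875 0.0666 0.5888 0.0464 0.5361 0.0427 0.5349 0.0627]
top red ((340.5, 174.0), (30.0, 15.0), 90.0) [ 0.5569 -0.1216  0.059 ] [ 0.5565 -0.1212  0.0612]
side pad ((238.98941040039062, 207.89767456054688), (23.137895584106445, 19.06329917907715), 39.09385681152344) [0.5616 0.0224 0.048 ] [0.5616 0.0224 0.048 ]
side blue ((237.35037231445312, 209.33969116210938), (28.462417602539062, 47.12869644165039), 46.97493362426758) [0.5536 0.0373 0.06  ] [0.5624 0.0267 0.047 ]
[ 0.5864  0.0785  0.5888 -0.0347  0.5199 -0.0051  0.523   0.1   ]
side red ((279.18963623046875, 174.77586364746094), (25.440261840820312, 18.755229949951172), 21.801410675048828) [ 0.5453 -0.0979  0.059 ] [ 0.5541 -0.1121  0.0456]
175 165 178 [0.5671 0.1467 0.03  ]
190 165 179 [0.5662 0.122  0.03  ]
205 166 179 [0.5653 0.0972 0.03  ]
300 168 181 [ 0.5616 -0.0594  0.03  ]
315 168 182 [ 0.5607 -0.0841  0.03  ]
330 169 182 [ 0.5598 -0.1088  0.03  ]
365 169 183 [ 0.5589 -0.1664  0.03  ]
tape [ 0.4033 -0.1561  0.063 ] glue [0.6293 0.0744 0.088 ]
```

>>> play_rows(commands="0.683 -0.975 0 0 0 0.074;0.683 -0.975 0 0 0 0.074;0.683 -0.975 0 0 0 0.074;0.683 -0.975 0 0 0 0.074;0.683 -0.975 0 0 0 0.074;0.683 -0.975 0 0 0 0.074;0.683 -0.975 0 0 0 0.074;0.683 -0.975 0 0 0 0.074;0.683 -0.975 0 0 0 0.074;0.683 -0.975 0 0 0 0.074;0.683 -0.975 0 0 0 0.074;0.683 -0.975 0 0 0 0.074;0.683 -0.975 0 0 0 0.074;0.683 -0.975 0 0 0 0.074;0.683 -0.975 0 0 0 0.074;0.683 -0.975 0 0 0 0.074;0.683 -0.975 0 0 0 0.074;0.683 -0.975 0 0 0 0.074;0.683 -0.975 0 0 0 0.074;0.683 -0.975 0 0 0 0.074", grip=0)

```text
time_s: 2.1
tcp_pos: [0.5635, 0.0195, 0.2221]
ee_rot: [[1.0, -0.025, -0.001], [-0.025, -1.0, -0.0], [-0.001, 0.0, -1.0]]
wrist_force: [1.2, 0.8, 0.3]
gripper_width: 0.006
gripper_force: 0.0
```

>>> play_rows(commands="0 0 -0.8 0 0 0;0 0 -0.8 0 0 0;0 0 -0.8 0 0 0;0 0 -0.8 0 0 0;0 0 -0.8 0 0 0;0 0 -0.8 0 0 0;0 0 -0.5 0 0 0;0 0 0 0 0 0;0 0 0 0 0 0")

```text
time_s: 3.0
tcp_pos: [0.5632, 0.0209, 0.0636]
ee_rot: [[1.0, -0.026, -0.0], [-0.026, -1.0, -0.0], [-0.0, 0.0, -1.0]]
wrist_force: [-0.2, -0.3, -0.7]
gripper_width: 0.006
gripper_force: 0.0
```

```bash
python3 - <<'E'
from h import *
p,d=cams.capture("side"); cv2.imwrite("pics/s1.png",cv2.resize(p[120:300,150:370],None,fx=3,fy=3))
s=r.sense();print(s["tcp_pos"],s["wrist_force"])
E
```

```text
[0.56368315 0.02102193 0.06425906] [ 0.13209084 -1.23005832 -0.28435565]
```

View pics/s1.png

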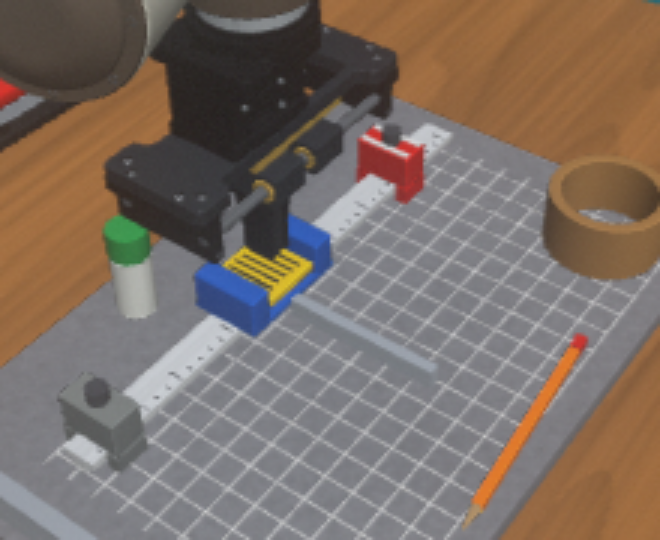

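The shut fingers stand above the yellow pad, between the cheeks and clear of the glue stick. I'll press now.

>>> play_rows(commands="0 0 -0.2 0 0 0;0 0 -0.2 0 0 0;0 0 -0.1 0 0 0;0 0 -0.05 0 0 0;0 0 -0.05 0 0 0;0 0 0 0 0 0;0 0 0 0 0 0")

```text
time_s: 3.75
tcp_pos: [0.5629, 0.0209, 0.0468]
ee_rot: [[1.0, -0.025, -0.0], [-0.025, -1.0, -0.0], [-0.0, 0.0, -1.0]]
wrist_force: [-3.4, 1.2, 7.9]
gripper_width: 0.007
gripper_force: 4.1
```

>>> play_rows(commands="0 0 -0.05 0 0 0;0 0 -0.05 0 0 0;0 0 -0.02 0 0 0;0 0 0 0 0 0;0 0 0 0 0 0")

```text
time_s: 4.25
tcp_pos: [0.5629, 0.0209, 0.0435]
ee_rot: [[1.0, -0.025, -0.0], [-0.025, -1.0, -0.0], [-0.0, 0.0, -1.0]]
wrist_force: [-4.8, 1.0, 9.2]
gripper_width: 0.005
gripper_force: 4.8
```

>>> play_rows(commands="-0.003 -0.1 0 0 0 0;-0.003 -0.1 0 0 0 0;-0.005 -0.2 0 0 0 0;-0.005 -0.2 0 0 0 0;-0.005 -0.2 0 0 0 0;-0.005 -0.2 0 0 0 0;-0.005 -0.2 0 0 0 0;-0.005 -0.2 0 0 0 0;-0.005 -0.2 0 0 0 0;-0.005 -0.2 0 0 0 0;-0.005 -0.2 0 0 0 0;0 0 0 0 0 0")

```text
time_s: 5.45
tcp_pos: [0.5613, -0.0399, 0.0436]
ee_rot: [[1.0, -0.026, -0.0], [-0.026, -1.0, -0.001], [-0.0, 0.001, -1.0]]
wrist_force: [-2.2, -0.5, 9.9]
gripper_width: 0.005
gripper_force: 4.8
```

```bash
python3 - <<'E'
from h import *
p,d=cams.capture("side"); cv2.imwrite("pics/s2.png",cv2.resize(p[120:300,150:370],None,fx=3,fy=3))
s=r.sense();print(s["tcp_pos"],s["wrist_force"])
E
```

```text
[ 0.56133002 -0.03982838  0.04354266] [-4.09589887 -0.87140487  8.97226195]
```

View pics/s2.png

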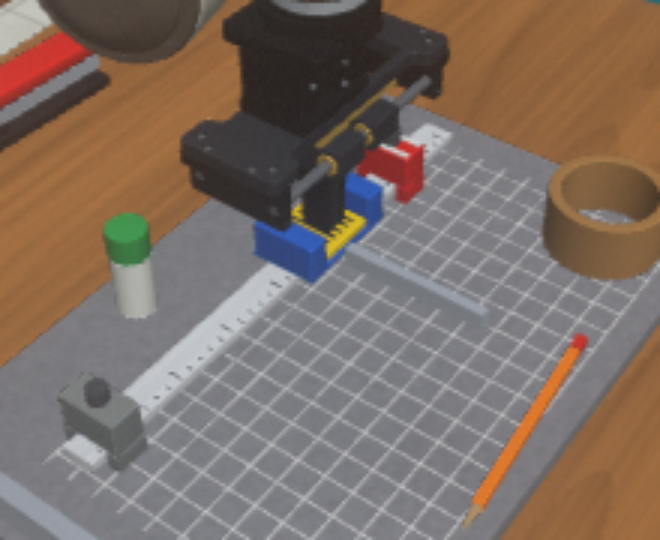

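The slider follows, with the pad pressed, and the red stop is about 25–30 mm further on.

>>> play_rows(commands="-0.003 -0.15 0 0 0 0;-0.003 -0.15 0 0 0 0;-0.003 -0.15 0 0 0 0;-0.003 -0.15 0 0 0 0;-0.002 -0.1 0 0 0 0;0 0 0 0 0 0")

```text
time_s: 6.1
tcp_pos: [0.5608, -0.0607, 0.0435]
ee_rot: [[1.0, -0.026, -0.0], [-0.026, -1.0, -0.001], [-0.0, 0.001, -1.0]]
wrist_force: [-3.2, -1.3, 9.7]
gripper_width: 0.007
gripper_force: 4.8
```

>>> play_rows(commands="-0.002 -0.08 0 0 0 0;-0.002 -0.08 0 0 0 0;0 0 0 0 0 0")

```text
time_s: 6.4
tcp_pos: [0.5607, -0.0653, 0.0435]
ee_rot: [[1.0, -0.025, -0.0], [-0.025, -1.0, -0.001], [-0.0, 0.001, -1.0]]
wrist_force: [-3.9, -0.7, 8.8]
gripper_width: 0.004
gripper_force: 4.8
```

>>> play_rows(commands="-0.002 -0.08 0 0 0 0;-0.002 -0.08 0 0 0 0;0 0 0 0 0 0")

```text
time_s: 6.7
tcp_pos: [0.5606, -0.0701, 0.0435]
ee_rot: [[1.0, -0.025, -0.0], [-0.025, -1.0, -0.001], [-0.0, 0.001, -1.0]]
wrist_force: [-3.3, 0.2, 8.7]
gripper_width: 0.001
gripper_force: 4.8
```

>>> play_rows(commands="-0.002 -0.08 0 0 0 0;-0.002 -0.08 0 0 0 0;0 0 0 0 0 0")

```text
time_s: 7.0
tcp_pos: [0.5611, -0.0741, 0.0436]
ee_rot: [[1.0, -0.025, 0.001], [-0.025, -1.0, 0.0], [0.001, -0.0, -1.0]]
wrist_force: [-3.1, 3.0, 9.1]
gripper_width: 0.002
gripper_force: 4.7
```

>>> play_rows(commands="-0.002 -0.08 0 0 0 0;0 -0.05 0 0 0 0;0 0 0 0 0 0")

```text
time_s: 7.3
tcp_pos: [0.5623, -0.0775, 0.044]
ee_rot: [[1.0, -0.025, 0.004], [-0.025, -1.0, 0.001], [0.004, -0.001, -1.0]]
wrist_force: [-1.4, 4.5, 8.9]
gripper_width: 0.006
gripper_force: 4.7
```

```bash
python3 - <<'E'
from h import *
p,d=cams.capture("side"); cv2.imwrite("pics/s3.png",cv2.resize(p[140:260,220:350],None,fx=5,fy=5,interpolation=2))
s=r.sense();print(s["tcp_pos"],s["wrist_force"])
E
```

```text
[ 0.56233606 -0.0775386   0.04403585] [-2.21230112  4.12334794  9.47938544]
```

View pics/s3.png

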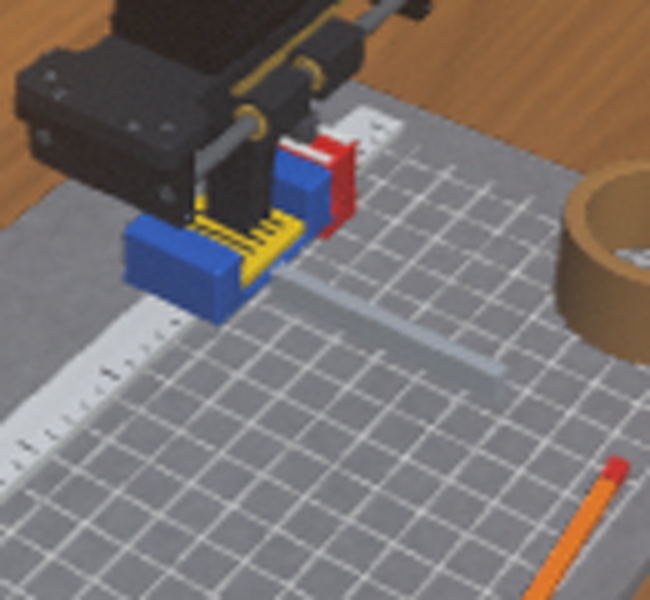

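The slider appears to touch the stop, and Fy rose to 4 N. I'll check the small tool tilt, then push the cheek a little to make certain.

```bash
python3 - <<'E'
from h import *
s=r.sense();print(s["joints"],s["joint_velocities"],s["effort"],s["moment"],s["wrist_force"],s["tcp_pos"])
E
```

```text
[ 8.49619280e+00  2.73423648e+01 -2.03375550e+01 -8.57142268e-03
 -4.20810692e+01  8.00878863e+01] [ 0.09337179  0.09452157 -0.09837259  0.07583018  0.01089122  0.05792872] [-2.26620086e+00 -3.35600138e+01  1.17065540e+01  3.02559368e+00
  4.42679375e-01  1.90091872e-03] [ 1.35630415  0.57145977 -0.00753286] [-2.21230112  4.12334794  9.47938544] [ 0.56233606 -0.0775386   0.04403585]
```

>>> play_rows(commands="0 -0.05 0 0 0 0;0 -0.05 0 0 0 0;0 0 0 0 0 0")

```text
time_s: 7.65
tcp_pos: [0.563, -0.0804, 0.0442]
ee_rot: [[1.0, -0.025, 0.006], [-0.025, -1.0, 0.001], [0.006, -0.001, -1.0]]
wrist_force: [-1.4, 4.4, 9.5]
gripper_width: 0.006
gripper_force: 4.6
```

>>> play_rows(commands="0 0 0.05 0 0 0;0 0 0.1 0 0 0;0 0 0.2 0 0 0;0 0 0.3 0 0 0;0 0 0.8 0 0 0;0 0 1 0 0 0;0 0 1 0 0 0;0 0.5 1 0 0 0;0 1 0.5 0 0 0;0 1 0 0 0 0;0 1 0 0 0 0;0 1 0 0 0 0;0 1 0 0 0 0;0 1 0 0 0 0;0 1 0 0 0 0;0 1 0 0 0 0;0 0 0 0 0 0")

```text
time_s: 9.35
tcp_pos: [0.5606, 0.1762, 0.1904]
ee_rot: [[1.0, -0.022, 0.0], [-0.022, -1.0, 0.0], [0.0, -0.0, -1.0]]
wrist_force: [0.1, -0.6, 0.1]
gripper_width: 0.008
gripper_force: 0.0
```

```bash
python3 - <<'E'
from h import *
s=r.sense();print(s["time_s"],s["tcp_pos"],s["wrist_force"])
ims=[]
for n,c in(("top",(200,100,410,310)),("side",(190,130,400,340))):
    p,d=cams.capture(n);np.savez(n+"1.npz",p=p,d=d); ims.append(cv2.resize(p[c[1]:c[3],c[0]:c[2]],(398,398),interpolation=2))
cv2.imwrite("pics/e.png",np.hstack(ims))
f=np.load("top1.npz");p,d=f["p"],f["d"]
m=mask(p,(22,120,90),(35,255,255),(270,140,350,200));m=cv2.morphologyEx(m,cv2.MORPH_CLOSE,np.ones((7,7)));q=rect(m);print("pad",q,ray("top",q[0],.048),dep("top",d,q[0]))
f=np.load("side1.npz");p,d=f["p"],f["d"]
m=mask(p,(22,120,90),(35,255,255),(220,150,300,230));m=cv2.morphologyEx(m,cv2.MORPH_CLOSE,np.ones((7,7)));q=rect(m);print("pad",q,ray("side",q[0],.048),dep("side",d,q[0]))
E
```

```text
9.35 [0.56063316 0.17623507 0.19037986] [ 0.07634487 -0.59398805  0.11204108]
pad ((308.5, 172.5), (29.0, 27.0), 90.0) [ 0.56151429 -0.07177909  0.048     ] [ 0.56150348 -0.0717739   0.04805681]
pad ((267.0635986328125, 182.91331481933594), (22.14925765991211, 15.590497016906738), 36.25383758544922) [ 0.55881879 -0.07222606  0.048     ] [ 0.55947367 -0.07319752  0.04702226]
```

View pics/e.png

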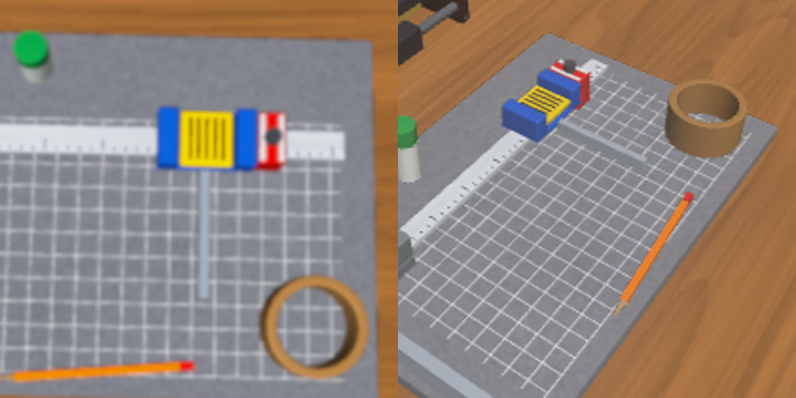

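The views show the slider against the red stop, with no gap visible. The pad is up at 48 mm, and the tape, pencil and glue stick are where they were.

```bash
python3 -c "
from station import r
print(r.finish_job())"
```

```text
the job is handed in; nothing more can be done
None
```

I pushed the blue slider against the red striped stop with the pad held down and let the pad spring up to clamp it; the camera views show it touching the stop, the loose items were left alone, and the job is handed in at about 9.5 s.

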